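Pull the blown fuse's carrier

ROBOT

A 7-joint arm with a two-finger parallel gripper is mounted at the origin on a cart in front of the work surface, level with it; the furniture and walls round the work are solid. World frame = base frame: x ahead of the robot, y to its left, z up, the work surface at z = 0. Lengths are in m, angles in rad, forces in N, time in s.
With the tool pointing down it reaches from about 0.425 to 0.875 m from the base axis. Payload 4.7 kg.
Tool frame: the origin (TCP) lies at the very end of the fingers, on their centre line; the grasp point (between the pads) lies 19 mm behind it; x points along the fingers, z is the direction in which the jaws open and shut, and the axes are right-handed (so a half turn about x gives the same grasp; the last joint's range is limited). The gripper opens to 87 mm and grips with 3 to 60 N. Pads are 19 mm wide; open, the fingers measure 117 mm over their backs; the gripper's body (75 mm by 190 mm) begins 51 mm behind the grasp point.
Start: joints at [-1.227, 0.321, -0.07, 1.45, 0.023, 1.371, -0.057], TCP at [0.211, 0.615, 0.223] pointing down, gripper open.
Joint ranges: [-2.86, 2.86], [-0.3, 2.09], [-1.38, 1.24], [0.06, 2.45], [-1.56, 4.7], [0.09, 2.05], [-2.69, 2.69]. Speed limits (rad/s): [2.57, 2.57, 3.14, 3.14, 3.14, 3.14, 3.14].

INTERFACE

Orientations are given as a rotation vector (axis times angle).
In Python, from bench import * gives the robot as it stands.
- The arm moves only by the shell command python3 -m handwheel 'ROWS' [OPENING] [FORCE]. ROWS is JSON, a list of rows, each an object with "xyz": the shift along the world's x, y, z in cm, a list of three; "angular": the turn, a rotation vector about the world's x, y, z in degrees, a list of three. A call has 1 to 5 rows; each row shifts and turns the pose as measured when the row begins; what a row does not reach is not made up. A row lasts 1/12 s, in which the tool goes at most 41.7 mm and 7.16 degrees, less where a joint would pass 70% of its speed; a pose out of reach is approached as far as the arm can. A call with a gripper value outside its range is refused whole. OPENING is the finger opening in cm, from 0 to 8.7, set as the call begins (- or left out, the last holds). The fingers move at their own pace and stop on an object; FORCE is the grip in N (left out, the last holds). Time passes only in rows, so rows that do not move let the fingers close. It gives the time, the measured TCP pose, the force and the opening at its end, in the units of the state.
- get_state(): the state, without advancing time (a new reading comes with each control period).
- get_image(name): name is "scene" or "top"; returns a dict with "pixels" (400x640x3 uint8, blue, green, red), "K" (3x3 intrinsics, pixels), "dist" ([k1, k2, p1, p2, k3] as OpenCV has them; the pictures are not rectified), "cam_to_world" (4x4, takes a point from camera to world coordinates). Camera axes: x right, y down, z forward; pixel columns grow to the right and rows downward; lengths in m; the calibration is good to about 2 mm. A picture is of the moment at which its call begins. There is no depth.
- close_job(): hands the job in, once; it reports no verdict.
The state is a dict: "time": time; "joint_positions": joint angles; "qd": joint speeds; "joint_torque": joint torques, N m; "position": TCP position; "tool_rot": TCP orientation; "ft_force": force on the tool from outside, world axes, zero at the start; "torque": the same for the moment, N m; "grip_width": opening from 0.0 (shut) to 1.0 (fully open).
Only numpy, scipy, OpenCV 4.12 (cv2) and the standard library are available. Lean on these libraries where they do the work, as an engineer would, in place of code of your own. Each camera call takes 0.05 s, during which the arm holds its last target.

TASK

One of the three fuse holders on the bench shows a red lens (blown fuse), the other two show green. Pinch the two blue side catches of the red one's fuse carrier fully in and, keeping them pinched, lift the carrier right out, and finish while holding it upright and still above its base, its lower end about a hand's width (80 to 100 mm) clear of the top of the base. Leave the other two carriers seated and everything else on the bench where it is.

Things in the scene. Friction and masses are not known exactly. Their poses are not given: they have to be found in the camera images.
- base_1: the left-hand (+y) fuse base (three alike, fixed): grey block 80 x 68 mm, top 60 mm above the bench, on a black foot plate 100 x 88 mm. Origin on the bench under the centre of its well; the block spans own x -53 to +27 mm, with the round lens on top at x = -34. Own z up. Well 32 mm long (x), floor 6 mm above the bench; 6 mm thick lips on its +y and -y sides leave a 38 mm mouth.
- base_2: the middle fuse base (three alike, fixed): grey block 80 x 68 mm, top 60 mm above the bench, on a black foot plate 100 x 88 mm. Origin on the bench under the centre of its well; the block spans own x -53 to +27 mm, with the round lens on top at x = -34. Own z up. Well 32 mm long (x), floor 6 mm above the bench; 6 mm thick lips on its +y and -y sides leave a 38 mm mouth.
- base_3: the right-hand (-y) fuse base (three alike, fixed): grey block 80 x 68 mm, top 60 mm above the bench, on a black foot plate 100 x 88 mm. Origin on the bench under the centre of its well; the block spans own x -53 to +27 mm, with the round lens on top at x = -34. Own z up. Well 32 mm long (x), floor 6 mm above the bench; 6 mm thick lips on its +y and -y sides leave a 38 mm mouth.
- fuse_1: loose fuse carrier seated in base_1, about 160 g, black, head 34 x 24 mm (x, y), 96 mm high, stem 54 mm deep in the base. Origin: centre of its underside, 6 mm above the bench when seated; axes parallel to its base's. Blue catch pads on its +y and -y sides: 54 mm over both at rest, 42 mm pinched. Locked (1.5 mm play) until both catches are in; then lifts straight up, 1.5 mm clearance.
- fuse_1_left (a joint): blue catch on the own +y side of fuse_1. Pad 22 mm wide (x), 62 to 94 mm above the carrier's origin (68 to 100 mm above the bench when seated, 8 mm above the base), outer face 27 mm from the middle. Slides inward along own y: 0 = out, hooked under the base's lip; 0.004 m = hook just clear when centred; 0.006 = fully in. Spring 1.5 N at 0, 4.5 N fully in.
- fuse_1_right (a joint): blue catch on the own -y side of fuse_1. Pad 22 mm wide (x), 62 to 94 mm above the carrier's origin (68 to 100 mm above the bench when seated, 8 mm above the base), outer face 27 mm from the middle. Slides inward along own y: 0 = out, hooked under the base's lip; 0.004 m = hook just clear when centred; 0.006 = fully in. Spring 1.5 N at 0, 4.5 N fully in.
- fuse_2: loose fuse carrier seated in base_2, about 160 g, black, head 34 x 24 mm (x, y), 96 mm high, stem 54 mm deep in the base. Origin: centre of its underside, 6 mm above the bench when seated; axes parallel to its base's. Blue catch pads on its +y and -y sides: 54 mm over both at rest, 42 mm pinched. Locked (1.5 mm play) until both catches are in; then lifts straight up, 1.5 mm clearance.
- fuse_2_left (a joint): blue catch on the own +y side of fuse_2. Pad 22 mm wide (x), 62 to 94 mm above the carrier's origin (68 to 100 mm above the bench when seated, 8 mm above the base), outer face 27 mm from the middle. Slides inward along own y: 0 = out, hooked under the base's lip; 0.004 m = hook just clear when centred; 0.006 = fully in. Spring 1.5 N at 0, 4.5 N fully in.
- fuse_2_right (a joint): blue catch on the own -y side of fuse_2. Pad 22 mm wide (x), 62 to 94 mm above the carrier's origin (68 to 100 mm above the bench when seated, 8 mm above the base), outer face 27 mm from the middle. Slides inward along own y: 0 = out, hooked under the base's lip; 0.004 m = hook just clear when centred; 0.006 = fully in. Spring 1.5 N at 0, 4.5 N fully in.
- fuse_3: loose fuse carrier seated in base_3, about 160 g, black, head 34 x 24 mm (x, y), 96 mm high, stem 54 mm deep in the base. Origin: centre of its underside, 6 mm above the bench when seated; axes parallel to its base's. Blue catch pads on its +y and -y sides: 54 mm over both at rest, 42 mm pinched. Locked (1.5 mm play) until both catches are in; then lifts straight up, 1.5 mm clearance.
- fuse_3_left (a joint): blue catch on the own +y side of fuse_3. Pad 22 mm wide (x), 62 to 94 mm above the carrier's origin (68 to 100 mm above the bench when seated, 8 mm above the base), outer face 27 mm from the middle. Slides inward along own y: 0 = out, hooked under the base's lip; 0.004 m = hook just clear when centred; 0.006 = fully in. Spring 1.5 N at 0, 4.5 N fully in.
- fuse_3_right (a joint): blue catch on the own -y side of fuse_3. Pad 22 mm wide (x), 62 to 94 mm above the carrier's origin (68 to 100 mm above the bench when seated, 8 mm above the base), outer face 27 mm from the middle. Slides inward along own y: 0 = out, hooked under the base's lip; 0.004 m = hook just clear when centred; 0.006 = fully in. Spring 1.5 N at 0, 4.5 N fully in.
- lens_red: red indicator lens (blown fuse): a round dome 19 mm across and 10 mm high, fixed on top of one of the three bases, at the end of that base's -x side, 34 mm from the base's origin. Which base carries it changes from run to run. Origin at the centre of its underside, 60 mm above the bench.
- lens_green_1: green indicator lens (fuse good), same shape as the red one, on another of the bases. Origin at the centre of its underside.
- lens_green_2: green indicator lens (fuse good), same shape as the red one, on another of the bases. Origin at the centre of its underside.
- screwdriver: screwdriver with a blue handle, 156 mm long, lying to the right of the fuse bases. Bystander. Origin at its underside's centre.
- probe_tin: round whitish tin, 60 mm across, 22 mm high. Bystander. Origin at its underside's centre.
- board: bare circuit board, 85 by 72 mm, 12 mm high. Bystander. Origin at its underside's centre.

How it is judged:
On the way, in this order (a step that is already met when the one before it is completed fails the run):
1. both catches of the carrier under the red lens are pinched in while it still sits in its base (((horizontal distance between lens_red and base_1 below 0.06 m and value of joint each of fuse_1_left, fuse_1_right above 0.004 m and z of fuse_1 in the frame of base_1 below 0.012 m) or (horizontal distance between lens_red and base_2 below 0.06 m and value of joint each of fuse_2_left, fuse_2_right above 0.004 m and z of fuse_2 in the frame of base_2 below 0.012 m) or (horizontal distance between lens_red and base_3 below 0.06 m and value of joint each of fuse_3_left, fuse_3_right above 0.004 m and z of fuse_3 in the frame of base_3 below 0.012 m))), for 0.1 s.
2. that carrier is held by its pinched catches, lifted clear of its base (((horizontal distance between lens_red and base_1 below 0.06 m and value of joint each of fuse_1_left, fuse_1_right above 0.004 m and z of fuse_1 in the frame of base_1 above 0.11 m and horizontal distance between fuse_1 and base_1 below 0.08 m and angle between fuse_1's own z axis and vertical below 0.35 rad and contact force between the fingers and fuse_1 above 3 N and contact force between fuse_1 and base_1 below 0.2 N and contact force between fuse_1 and base_2 below 0.2 N and contact force between fuse_1 and base_3 below 0.2 N and linear speed of fuse_1 below 0.03 m/s) or (horizontal distance between lens_red and base_2 below 0.06 m and value of joint each of fuse_2_left, fuse_2_right above 0.004 m and z of fuse_2 in the frame of base_2 above 0.11 m and horizontal distance between fuse_2 and base_2 below 0.08 m and angle between fuse_2's own z axis and vertical below 0.35 rad and contact force between the fingers and fuse_2 above 3 N and contact force between fuse_2 and base_1 below 0.2 N and contact force between fuse_2 and base_2 below 0.2 N and contact force between fuse_2 and base_3 below 0.2 N and linear speed of fuse_2 below 0.03 m/s) or (horizontal distance between lens_red and base_3 below 0.06 m and value of joint each of fuse_3_left, fuse_3_right above 0.004 m and z of fuse_3 in the frame of base_3 above 0.11 m and horizontal distance between fuse_3 and base_3 below 0.08 m and angle between fuse_3's own z axis and vertical below 0.35 rad and contact force between the fingers and fuse_3 above 3 N and contact force between fuse_3 and base_1 below 0.2 N and contact force between fuse_3 and base_2 below 0.2 N and contact force between fuse_3 and base_3 below 0.2 N and linear speed of fuse_3 below 0.03 m/s))), for 0.2 s.
At the end, for the whole second after the job is handed in: Red base's carrier held in the fingers, both catches in over 4 mm, underside 50 mm or more above its base's top and within 80 mm sideways, tilt under 0.35 rad, under 0.03 m/s, touching no base; other carriers within 8 mm, bystanders within 30 mm of their starts ((((horizontal distance between lens_red and base_1 below 0.06 m and value of joint each of fuse_1_left, fuse_1_right above 0.004 m and z of fuse_1 in the frame of base_1 above 0.11 m and horizontal distance between fuse_1 and base_1 below 0.08 m and angle between fuse_1's own z axis and vertical below 0.35 rad and contact force between the fingers and fuse_1 above 3 N and contact force between fuse_1 and base_1 below 0.2 N and contact force between fuse_1 and base_2 below 0.2 N and contact force between fuse_1 and base_3 below 0.2 N and linear speed of fuse_1 below 0.03 m/s) and distance of each of fuse_2, fuse_3 from where it was at the start of the episode below 0.008 m) or ((horizontal distance between lens_red and base_2 below 0.06 m and value of joint each of fuse_2_left, fuse_2_right above 0.004 m and z of fuse_2 in the frame of base_2 above 0.11 m and horizontal distance between fuse_2 and base_2 below 0.08 m and angle between fuse_2's own z axis and vertical below 0.35 rad and contact force between the fingers and fuse_2 above 3 N and contact force between fuse_2 and base_1 below 0.2 N and contact force between fuse_2 and base_2 below 0.2 N and contact force between fuse_2 and base_3 below 0.2 N and linear speed of fuse_2 below 0.03 m/s) and distance of each of fuse_1, fuse_3 from where it was at the start of the episode below 0.008 m) or ((horizontal distance between lens_red and base_3 below 0.06 m and value of joint each of fuse_3_left, fuse_3_right above 0.004 m and z of fuse_3 in the frame of base_3 above 0.11 m and horizontal distance between fuse_3 and base_3 below 0.08 m and angle between fuse_3's own z axis and vertical below 0.35 rad and contact force between the fingers and fuse_3 above 3 N and contact force between fuse_3 and base_1 below 0.2 N and contact force between fuse_3 and base_2 below 0.2 N and contact force between fuse_3 and base_3 below 0.2 N and linear speed of fuse_3 below 0.03 m/s) and distance of each of fuse_1, fuse_2 from where it was at the start of the episode below 0.008 m)) and distance of each of screwdriver, probe_tin, board from where it was at the start of the episode below 0.03 m); the arm keeps its last pose, push and grip.
It fails at once if a carrier under a green lens is pulled or displaced ((not (horizontal distance between lens_red and base_1 below 0.06 m) and distance of fuse_1 from where it was at the start of the episode above 0.008 m) or (not (horizontal distance between lens_red and base_2 below 0.06 m) and distance of fuse_2 from where it was at the start of the episode above 0.008 m) or (not (horizontal distance between lens_red and base_3 below 0.06 m) and distance of fuse_3 from where it was at the start of the episode above 0.008 m)).
It fails at once if a bystander is shoved more than 30 mm (distance of any of screwdriver, probe_tin, board from where it was at the start of the episode above 0.03 m).
It also fails if it takes over 32 s, if anything falls off the work surface, if the arm or the gripper's body presses on something with over 40 N, if the wrist force passes 120 N, or if a joint passes its speed limit or range.

## Working session

There is one attempt and no reset: what is moved stays moved. The work goes in short steps, Python scripts to look and compute and a shell command to move; the robot and the scene stay as the last step left them, time stands still between calls to the robot, and variables do not carry over. Pictures are saved under pics/ and viewed, and the job is handed in when it is done.

```bash
mkdir -p pics
python3 - <<'E'
from bench import *
import cv2,numpy as np
for n in ["scene","top"]:
    d=get_image(n); cv2.imwrite(f"pics/{n}0.png",d["pixels"]); print(n,np.round(d["K"],1).tolist(),d["dist"],np.round(d["cam_to_world"],3).tolist())
s=get_state();print(s)
E
```

```text
scene [[448.9, 0.0, 314.2], [0.0, 448.9, 196.3], [0.0, 0.0, 1.0]] [-0.07179221  0.          0.          0.          0.        ] [[0.873, -0.239, 0.425, -0.026], [-0.487, -0.47, 0.736, -0.983], [0.023, -0.85, -0.527, 0.733], [0.0, 0.0, 0.0, 1.0]]
top [[386.1, 0.0, 319.9], [0.0, 386.1, 199.3], [0.0, 0.0, 1.0]] [-0.03811878  0.          0.          0.          0.        ] [[-0.138, -0.968, 0.211, 0.312], [-0.99, 0.134, -0.031, -0.019], [0.002, -0.213, -0.977, 1.038], [0.0, 0.0, 0.0, 1.0]]
{'time': 0.1, 'joint_positions': array([-1.22691112,  0.32176348, -0.0701032 ,  1.45154762,  0.02257306,
        1.37079841, -0.05689158]), 'qd': array([ 0.00159618, -0.00371607, -0.00166736, -0.0036398 ,  0.00092896,
       -0.00214811, -0.00039936]), 'joint_torque': array([ 9.00403779e-05, -4.92566729e+01, -4.05773772e-01, -3.13400137e+01,
       -6.41791779e-02,  3.94449814e-02,  8.26767996e-05]), 'position': array([0.21036148, 0.61449609, 0.22156424]), 'tool_rot': array([-0.96402374,  1.34874763,  0.9622769 ]), 'ft_force': array([-0.40126062,  0.20325574,  0.23461124]), 'torque': array([-0.04383855,  0.01109593, -0.02156062]), 'grip_width': 0.9999965932206433}
```

View pics/scene0.png

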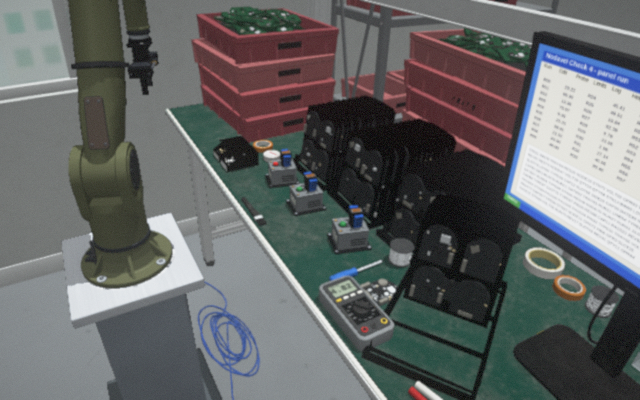

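View pics/top0.png

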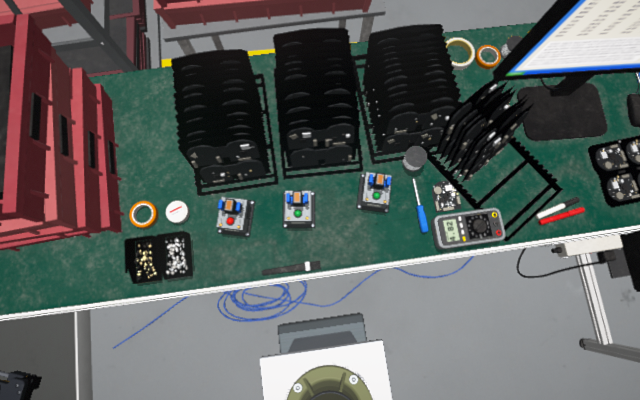

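The top view shows the red lens at about (230,221) on the left-hand base (base_1); the green ones are at (298,213) and (376,196). I'll enlarge that area.

Run:
```python
import cv2
a=cv2.imread("pics/top0.png")[185:245,200:270];cv2.imwrite("pics/topc.png",cv2.resize(a,None,fx=10,fy=10,interpolation=cv2.INTER_CUBIC))
a=cv2.imread("pics/scene0.png")[140:200,250:320];cv2.imwrite("pics/scenec.png",cv2.resize(a,None,fx=10,fy=10,interpolation=cv2.INTER_CUBIC))
```

```text
(no output)
```

View pics/topc.png

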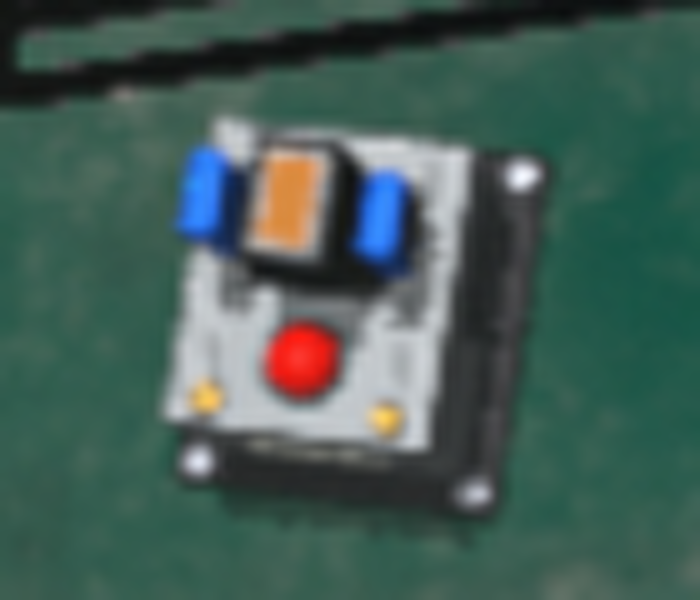

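View pics/scenec.png

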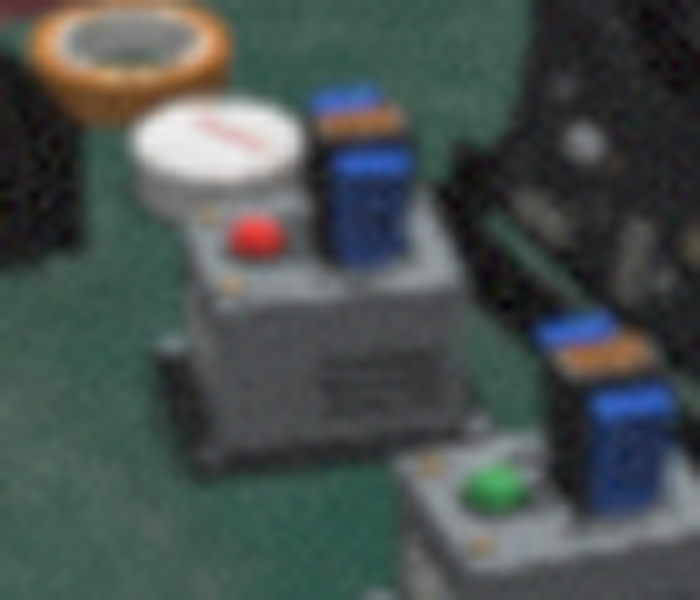

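```bash
cat > h.py <<'E'
from bench import *
import cv2,numpy as np
from scipy.spatial.transform import Rotation as R
from scipy.optimize import least_squares
def back(d,uv,z):
    p=cv2.undistortPoints(np.array([[uv]],float),d["K"],d["dist"])[0,0]
    T=d["cam_to_world"]; r=T[:3,:3]@np.array([p[0],p[1],1]); o=T[:3,3]
    return o+r*(z-o[2])/r[2]
def proj(d,P):
    T=np.linalg.inv(d["cam_to_world"]); rv=R.from_matrix(T[:3,:3]).as_rotvec()
    return cv2.projectPoints(np.atleast_2d(np.array(P,float)),rv,T[:3,3],d["K"],d["dist"])[0][:,0]
def crop2px(c,x0,y0,f=10): return np.array([x0+(c[0]+.5)/f-.5,y0+(c[1]+.5)/f-.5])
E
python3 - <<'E'
from h import *
d=get_image("top"); s=get_image("scene")
pts={(27,34,60):(220,118),(27,-34,60):(470,150),(-53,-34,60):(425,450),(-53,34,60):(167,418),(-34,0,65):(303,360),(0,24.5,100):(207,192),(0,-24.5,100):(385,215),(0,0,102):(288,198)}
for k,v in pts.items(): print(k,np.round(back(d,crop2px(v,200,185),k[2]/1e3)*1e3,1))
spts={(-53,34,60):(183,193),(-53,-34,60):(205,303),(27,-34,60):(462,282),(-34,0,65):(258,238)}
for k,v in spts.items(): print('s',k,np.round(back(s,crop2px(v,250,140),k[2]/1e3)*1e3,1))
def f(p,which='ts'):
    Rz=R.from_euler('z',p[2]).as_matrix(); r=[]
    for c,(im,pp,x0,y0) in {'t':(d,pts,200,185),'s':(s,spts,250,140)}.items():
        if c in which:
            for k,v in pp.items(): r+=list(proj(im,Rz@np.array(k)/1e3+[p[0],p[1],0])[0]-crop2px(v,x0,y0))
    return r
for w in ['t','s','ts']:
    q=least_squares(f,[.5,.2,0],args=(w,)); print(w,np.round(q.x,4),np.degrees(q.x[2]),np.round(q.fun,1))
st=get_state(); M=R.from_rotvec(st['tool_rot']).as_matrix(); print(np.round(M,3))
E
```

```text
(27, 34, 60) [565.6 201.7  60. ]
(27, -34, 60) [548.2 137.9  60. ]
(-53, -34, 60) [471.7 157.   60. ]
(-53, 34, 60) [488.9 221.8  60. ]
(-34, 0, 65) [498.2 184.8  65. ]
(0, 24.5, 100) [536.8 197.4 100. ]
(0, -24.5, 100) [525. 154. 100.]
(0, 0, 102) [532.1 177.1 102. ]
s (-53, 34, 60) [494.8 230.5  60. ]
s (-53, -34, 60) [470.  158.3  60. ]
s (27, -34, 60) [548.3 134.5  60. ]
s (-34, 0, 65) [499.4 181.9  65. ]
t [ 0.5312  0.1762 -0.2577] -14.76628909728268 [-0.2 -0.1  0.5 -0.3  0.1  0.1 -0.3  0.2 -0.  -0.1 -1.  -0.1  0.6 -0.1
  0.4  0.3]
s [ 0.5326  0.1752 -0.3213] -18.409634845289535 [ 0.3  0.9  0.3 -0.3 -0.2  0.1 -0.3 -0.6]
ts [ 0.5314  0.1761 -0.2673] -15.317158404546035 [-0.1 -0.3  0.6 -0.2 -0.1  0.2 -0.4 -0.1 -0.1 -0.2 -1.  -0.3  0.6 -0.1
  0.4  0.2 -0.6  1.3  0.5  0.  -0.2 -0.2 -0.6 -0.4]
[[-0.    -0.946  0.324]
 [-0.001  0.324  0.946]
 [-1.    -0.    -0.001]]
```

```bash
python3 - <<'E'
from h import *
d=get_image("top")
for uv in [(198,190),(203,183),(272,178),(182,165),(176,100)]: print(uv,[np.round(back(d,uv,z),3)[:2].tolist() for z in (0,.1,.2)])
print([np.round(back(d,(118,200),z),3)[:2].tolist() for z in (0,.2)],[np.round(back(d,(10,312),z),3)[:2].tolist() for z in (0,.2)])
E
python3 -m handwheel '[{"xyz":[0,-4,0],"angular":[0,0,1]},{"xyz":[0,-4,0],"angular":[0,0,1]},{"xyz":[0,-4,0],"angular":[0,0,1]},{"xyz":[0,-4,0],"angular":[0,0,1]}]' 8.7 20
```

```text
(198, 190) [[0.608, 0.279], [0.58, 0.25], [0.551, 0.221]]
(203, 183) [[0.626, 0.263], [0.596, 0.236], [0.566, 0.209]]
(272, 178) [[0.614, 0.071], [0.585, 0.062], [0.556, 0.054]]
(182, 165) [[0.687, 0.319], [0.651, 0.286], [0.615, 0.254]]
(176, 100) [[0.889, 0.325], [0.834, 0.292], [0.778, 0.259]]
[[0.611, 0.503], [0.553, 0.402]] [[0.345, 0.805], [0.339, 0.646]]
time: 0.58
position: [0.2069, 0.4559, 0.2148]
tool_rot: [-1.026, 1.324, 1.024]
ft_force: [0.3, -1.0, 1.2]
grip_width: 1.0
```

```bash
python3 -m handwheel '[{"xyz":[2.5,-3.2,0.5],"angular":[0,0,0]},{"xyz":[2.8,-3,0],"angular":[0,0,0]},{"xyz":[2.8,-3,0],"angular":[0,0,0]},{"xyz":[2.8,-3,0],"angular":[0,0,0]},{"xyz":[2.8,-3,0],"angular":[0,0,0]}]'
```

```text
time: 1.0
position: [0.3386, 0.2966, 0.22]
tool_rot: [-1.034, 1.319, 1.036]
ft_force: [1.4, 0.7, 0.4]
grip_width: 1.0
```

```bash
python3 -m handwheel '[{"xyz":[3,-2.8,0],"angular":[0,0,0]},{"xyz":[3,-2.5,0],"angular":[0,0,0]},{"xyz":[3,-2.2,0],"angular":[0,0,0]},{"xyz":[3,-2,0],"angular":[0,0,0]}]'
```

```text
time: 1.33
position: [0.4619, 0.1941, 0.2216]
tool_rot: [-1.032, 1.316, 1.036]
ft_force: [0.9, 0.4, 0.7]
grip_width: 1.001
```

Run:
```python
from h import *
st=get_state(); M=R.from_rotvec(st['tool_rot']).as_matrix(); print(st['time'],st['position'],np.round(M,3),np.degrees(np.arctan2(M[1,2],M[0,2])))
```

```text
1.3333 [0.46187289 0.19411397 0.22164281] [[-0.004 -0.972  0.234]
 [-0.001  0.235  0.972]
 [-1.     0.004 -0.002]] 76.43789949645769
```

```bash
python3 -m handwheel '[{"xyz":[3.5,-1,-2],"angular":[0,0,-0.7]},{"xyz":[3,-0.8,-2],"angular":[0,0,-0.7]},{"xyz":[0,0,0],"angular":[0,0,0]}]'
python3 - <<'E'
from h import *
st=get_state(); M=R.from_rotvec(st['tool_rot']).as_matrix(); print(st['time'],st['position'],np.degrees(np.arctan2(M[1,2],M[0,2])),M[:,0])
d=get_image("top");cv2.imwrite("pics/t1.png",cv2.resize(d["pixels"][150:250,180:280],None,fx=6,fy=6,interpolation=2))
d=get_image("scene");cv2.imwrite("pics/s1.png",cv2.resize(d["pixels"][110:200,230:330],None,fx=6,fy=6,interpolation=2))
E
```

```text
time: 1.58
position: [0.535, 0.1675, 0.1828]
tool_rot: [-1.008, 1.324, 1.002]
ft_force: [-1.5, -0.4, 0.3]
grip_width: 1.0
1.5833 [0.53500477 0.16750731 0.18280628] 74.35380194508579 [ 0.0037165  -0.0016328  -0.99999176]
```

View pics/t1.png

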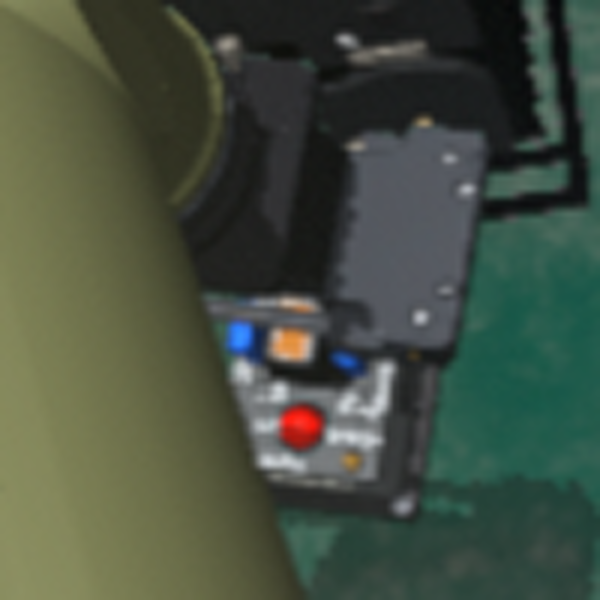

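View pics/s1.png

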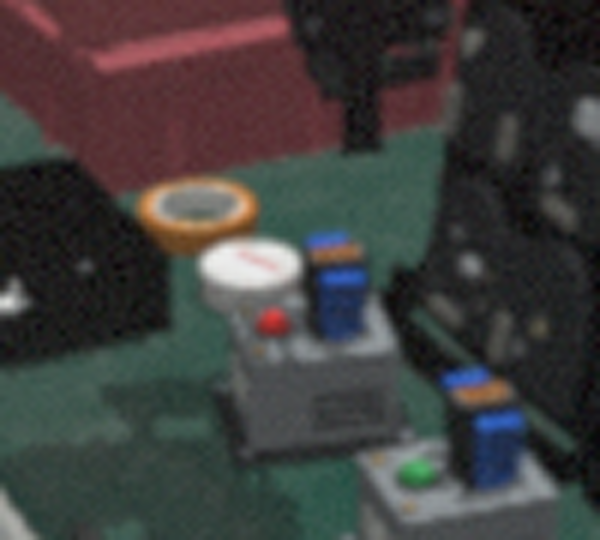

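```bash
python3 -m handwheel '[{"xyz":[-0.4,0.8,-2],"angular":[0,0,0.5]},{"xyz":[0,0,-2.5],"angular":[0,0,0]},{"xyz":[0,0,-2],"angular":[0,0,0]},{"xyz":[0,0,0],"angular":[0,0,0]}]'
python3 - <<'E'
from h import *
st=get_state(); M=R.from_rotvec(st['tool_rot']).as_matrix(); print(st['time'],st['position'],np.degrees(np.arctan2(M[1,2],M[0,2])),M[:,0])
d=get_image("scene");cv2.imwrite("pics/s2.png",cv2.resize(d["pixels"][110:200,230:330],None,fx=8,fy=6,interpolation=2))
E
```

```text
time: 2.02
position: [0.5254, 0.1852, 0.1236]
tool_rot: [-1.016, 1.306, 1.022]
ft_force: [-1.1, 0.7, -0.5]
grip_width: 1.003
2.0167 [0.52542614 0.18518511 0.12359294] 75.51364042705333 [ 0.00691895  0.0098638  -0.99992741]
```

View pics/s2.png

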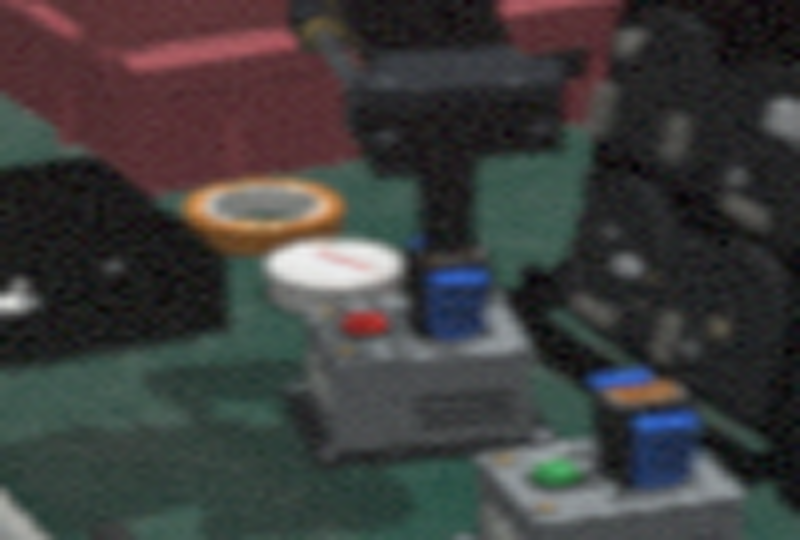

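```bash
python3 -m handwheel '[{"xyz":[0.3,-0.5,0],"angular":[0,0,-0.3]},{"xyz":[0,0,0],"angular":[0,0,0]},{"xyz":[0,0,0],"angular":[0,0,0]}]'; python3 -m handwheel '[{"xyz":[0,0,0],"angular":[0,0,0]},{"xyz":[0,0,0],"angular":[0,0,0]}]'
python3 - <<'E'
from h import *
st=get_state(); M=R.from_rotvec(st['tool_rot']).as_matrix(); print(st['time'],st['position'],np.degrees(np.arctan2(M[1,2],M[0,2])),M[:,0],st['qd'])
E
```

```text
time: 2.32
position: [0.5302, 0.1831, 0.1307]
tool_rot: [-1.013, 1.298, 1.019]
ft_force: [-0.5, 0.3, 0.8]
grip_width: 0.999
time: 2.48
position: [0.5316, 0.1836, 0.1335]
tool_rot: [-1.013, 1.293, 1.018]
ft_force: [0.3, -0.6, 0.1]
grip_width: 0.999
2.4833 [0.53157323 0.18364353 0.13348562] 75.40754189231633 [ 0.01789447  0.01768729 -0.99968342] [ 0.00054122 -0.01348528  0.00179334 -0.01212901  0.00100648  0.00470884
 -0.00211037]
```

```bash
python3 -m handwheel '[{"xyz":[0,-0.7,-0.5],"angular":[-1,1,-0.3]},{"xyz":[0,0,0],"angular":[0,0,0]},{"xyz":[0,0,0],"angular":[0,0,0]}]'
cat > st.py <<'E'
from h import *
st=get_state(); M=R.from_rotvec(st['tool_rot']).as_matrix(); b=np.array([.5312,.1762]);e=st['position'][:2]-b; a=np.radians(-15)
print(round(st['time'],2),np.round(st['position'],4),'yaw',round(np.degrees(np.arctan2(M[1,2],M[0,2])),2),np.round(M[:,0],4),'err own x,y mm',np.round(1e3*np.array([e[0]*np.cos(a)+e[1]*np.sin(a),-e[0]*np.sin(a)+e[1]*np.cos(a)]),1),'F',np.round(st['ft_force'],1),'w mm',round(87*st['grip_width'],1))
E
python3 st.py; python3 -m handwheel '[{"xyz":[0,0,0],"angular":[0,0,0]},{"xyz":[0,0,0],"angular":[0,0,0]}]' >/dev/null;python3 st.py
```

```text
time: 2.73
position: [0.5325, 0.1762, 0.1296]
tool_rot: [-1.016, 1.321, 1.014]
ft_force: [-0.1, -0.2, 0.7]
grip_width: 1.002
2.73 [0.5325 0.1762 0.1296] yaw 75.05 [ 1.1e-03 -3.0e-04 -1.0e+00] err own x,y mm [1.3 0.3] F [-0.1 -0.2  0.7] w mm 87.2
2.9 [0.5326 0.1757 0.1292] yaw 75.02 [ 4.e-04 -1.e-03 -1.e+00] err own x,y mm [ 1.4 -0.1] F [-0.2 -0.3  0.7] w mm 87.0
```

```bash
python3 -m handwheel '[{"xyz":[0,0,-1],"angular":[0,0,0]},{"xyz":[0,0,-1.2],"angular":[0,0,0]},{"xyz":[0,0,-1],"angular":[0,0,0]},{"xyz":[0,0,-0.5],"angular":[0,0,0]},{"xyz":[0,0,0],"angular":[0,0,0]}]'>/dev/null; python3 st.py; python3 -m handwheel '[{"xyz":[0,0,0],"angular":[0,0,0]},{"xyz":[0,0,0],"angular":[0,0,0]}]'>/dev/null; python3 st.py
```

```text
3.32 [0.5315 0.1756 0.0872] yaw 75.04 [-0.0013 -0.0017 -1.    ] err own x,y mm [ 0.4 -0.5] F [0.3 1.1 0.1] w mm 87.1
3.48 [0.5307 0.1752 0.0859] yaw 75.03 [-0.0035 -0.003  -1.    ] err own x,y mm [-0.3 -1.1] F [-0.4 -0.5 -0.5] w mm 87.1
```

```bash
python3 -m handwheel '[{"xyz":[0,0.1,-1],"angular":[0.2,-0.2,0]},{"xyz":[0,0,-0.7],"angular":[0,0,0]},{"xyz":[0,0,0],"angular":[0,0,0]},{"xyz":[0,0,0],"angular":[0,0,0]}]'>/dev/null; python3 st.py
python3 - <<'E'
from h import *
d=get_image("top");cv2.imwrite("pics/t3.png",cv2.resize(d["pixels"][180:250,190:270],None,fx=8,fy=8,interpolation=2))
d=get_image("scene");cv2.imwrite("pics/s3.png",cv2.resize(d["pixels"][125:195,250:330],None,fx=8,fy=8,interpolation=2))
E
```

```text
3.82 [0.5313 0.1767 0.0679] yaw 75.04 [ 0.0019  0.0017 -1.    ] err own x,y mm [-0.1  0.5] F [-1.3 -0.1  0.1] w mm 86.9
```

View pics/t3.png

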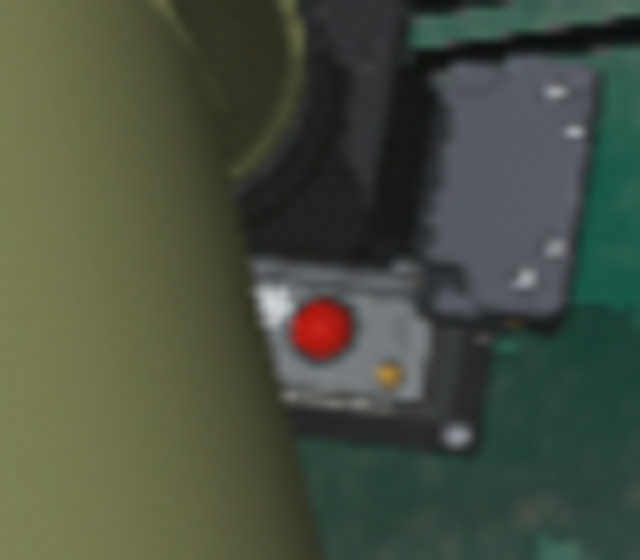

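View pics/s3.png

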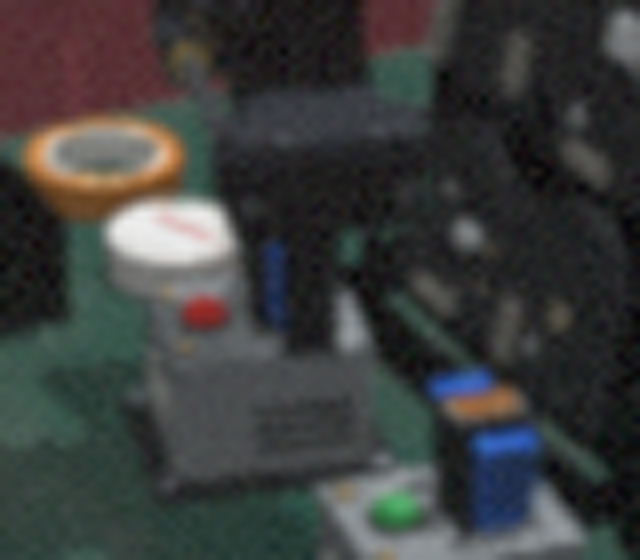

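The gripper straddles the head, with the near finger in front of the near pad at crop (313,290). The position agrees with the fit, so I'm closing now.

```bash
python3 -m handwheel '[{"xyz":[0,0,0],"angular":[0,0,0]},{"xyz":[0,0,0],"angular":[0,0,0]},{"xyz":[0,0,0],"angular":[0,0,0]},{"xyz":[0,0,0],"angular":[0,0,0]}]' 3.5 25 >/dev/null; python3 st.py;python3 -m handwheel '[{"xyz":[0,0,0],"angular":[0,0,0]},{"xyz":[0,0,0],"angular":[0,0,0]},{"xyz":[0,0,0],"angular":[0,0,0]},{"xyz":[0,0,0],"angular":[0,0,0]}]' >/dev/null; python3 st.py
```

```text
4.25 [0.5321 0.1769 0.0691] yaw 75.04 [ 0.0037  0.0026 -1.    ] err own x,y mm [0.7 1. ] F [-0.3  0.3  0. ] w mm 67.9
4.58 [0.5324 0.1771 0.0696] yaw 75.04 [ 0.0044  0.0031 -1.    ] err own x,y mm [0.9 1.2] F [-0.4 -0.9 -0.3] w mm 41.6
```

```bash
python3 -m handwheel '[{"xyz":[0,0,0],"angular":[0,0,0]},{"xyz":[0,0,0],"angular":[0,0,0]},{"xyz":[0,0,0],"angular":[0,0,0]}]' >/dev/null; python3 st.py;python3 -m handwheel '[{"xyz":[0,0,0.4],"angular":[0,0,0]},{"xyz":[0,0,0.6],"angular":[0,0,0]},{"xyz":[0,0,0.6],"angular":[0,0,0]}]' >/dev/null; python3 st.py
```

```text
4.83 [0.5324 0.1771 0.0698] yaw 75.04 [ 0.0044  0.0032 -1.    ] err own x,y mm [0.9 1.2] F [ 0.3  0.5 -0.4] w mm 39.6
5.08 [0.5308 0.1765 0.0846] yaw 75.04 [ 9.0e-04  1.2e-03 -1.0e+00] err own x,y mm [-0.5  0.2] F [ 1.   0.7 -2. ] w mm 39.5
```

```bash
python3 -m handwheel '[{"xyz":[0,0,0.8],"angular":[0,0,0]},{"xyz":[0,0,0.8],"angular":[0,0,0]},{"xyz":[0,0,0.8],"angular":[0,0,0]},{"xyz":[0,0,0],"angular":[0,0,0]}]' >/dev/null; python3 st.py
python3 - <<'E'
from h import *
d=get_image("scene");cv2.imwrite("pics/s4.png",cv2.resize(d["pixels"][125:195,250:330],None,fx=8,fy=8,interpolation=2))
E
```

```text
5.42 [0.532  0.1767 0.1131] yaw 75.04 [ 0.0039  0.0023 -1.    ] err own x,y mm [0.6 0.7] F [ 0.9  0.3 -1. ] w mm 39.7
```

View pics/s4.png

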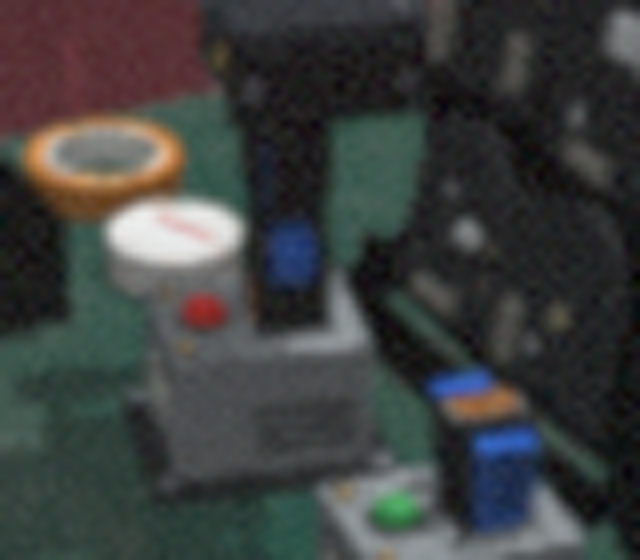

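Run:
```python
from h import *
d=get_image("scene");a=cv2.convertScaleAbs(d["pixels"][135:175,268:308],alpha=2.2);cv2.imwrite("pics/s5.png",cv2.resize(a,None,fx=15,fy=15,interpolation=2))
Rz=R.from_euler('z',-15,degrees=True).as_matrix()
for dz in (0,.043):
  for k in [(-11,-21,68),(11,-21,68),(-11,-21,100),(11,-21,100),(-17,-12,100)]:
    print(dz,k,np.round((proj(d,Rz@np.array(k)/1e3+[.5312,.1762,dz])[0]-[268,135])*15))
  # finger tip outer corner
print([np.round((proj(d,Rz@np.array(k)/1e3+[.5312,.1762,0])[0]-[268,135])*15) for k in [(-9.5,-21,113),(9.5,-21,113),(-9.5,-36,113)]])
```

```text
0 (-11, -21, 68) [224. 443.]
0 (11, -21, 68) [326. 433.]
0 (-11, -21, 100) [222. 307.]
0 (11, -21, 100) [325. 297.]
0 (-17, -12, 100) [186. 290.]
0.043 (-11, -21, 68) [221. 259.]
0.043 (11, -21, 68) [325. 250.]
0.043 (-11, -21, 100) [219. 119.]
0.043 (11, -21, 100) [324. 110.]
0.043 (-17, -12, 100) [183. 103.]
[array([228., 250.]), array([318., 242.]), array([242., 282.])]
```

View pics/s5.png

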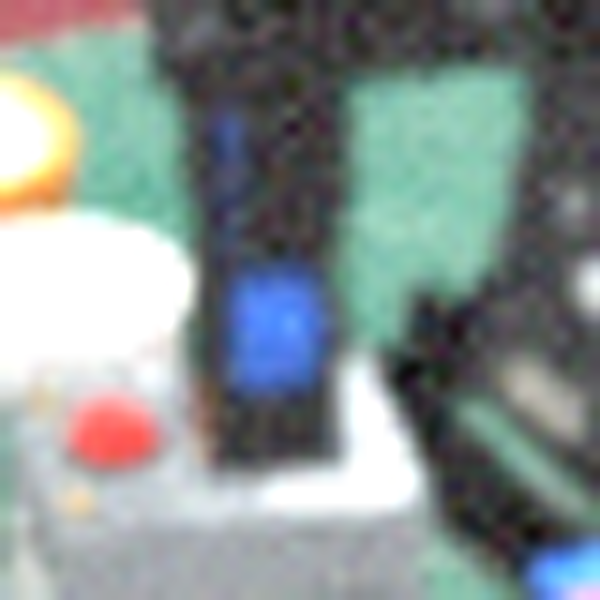

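The bright-blue sliver's top at crop (230,115) matches the pad raised by the full 43 mm (predicted row 110–119). The box below it is the lower catch leg, so nothing has slipped. I'll carry on lifting.

```bash
python3 -m handwheel '[{"xyz":[0,0,1],"angular":[0,0,0]},{"xyz":[0,0,1.2],"angular":[0,0,0]},{"xyz":[0,0,1.2],"angular":[0,0,0]},{"xyz":[0,0,1.2],"angular":[0,0,0]},{"xyz":[0,0,1],"angular":[0,0,0]}]' >/dev/null; python3 st.py; python3 -m handwheel '[{"xyz":[0,0,1],"angular":[0,0,0]},{"xyz":[0,0,1],"angular":[0,0,0]},{"xyz":[0,0,0.7],"angular":[0,0,0]},{"xyz":[0,0,0.4],"angular":[0,0,0]},{"xyz":[0,0,0],"angular":[0,0,0]}]' >/dev/null; python3 st.py
```

```text
5.93 [0.5284 0.1753 0.1691] yaw 75.02 [-0.0043 -0.0019 -1.    ] err own x,y mm [-2.4 -1.6] F [-0.5 -0.  -1.9] w mm 40.3
6.35 [0.5293 0.1754 0.2071] yaw 75.0 [-9.e-04  2.e-04 -1.e+00] err own x,y mm [-1.6 -1.2] F [-0.7  0.7 -1.6] w mm 39.5
```

```bash
python3 -m handwheel '[{"xyz":[0,0,0.5],"angular":[0,0,0]},{"xyz":[0,0,0],"angular":[0,0,0]},{"xyz":[0,0,0],"angular":[0,0,0]},{"xyz":[0,0,0],"angular":[0,0,0]},{"xyz":[0,0,0],"angular":[0,0,0]}]' >/dev/null; python3 st.py; python3 -m handwheel '[{"xyz":[0,0,0],"angular":[0,0,0]},{"xyz":[0,0,0],"angular":[0,0,0]},{"xyz":[0,0,0],"angular":[0,0,0]},{"xyz":[0,0,0],"angular":[0,0,0]},{"xyz":[0,0,0],"angular":[0,0,0]}]' >/dev/null; python3 st.py
python3 - <<'E'
from h import *
print(np.round(get_state()['qd'],4))
d=get_image("scene");cv2.imwrite("pics/s6.png",cv2.resize(cv2.convertScaleAbs(d["pixels"][95:195,240:340],alpha=1.6),None,fx=6,fy=6,interpolation=2))
cv2.imwrite("pics/t6.png",get_image("top")["pixels"])
Rz=R.from_euler('z',-15,degrees=True).as_matrix()
z=get_state()['position'][2]-.0698+.006
print([np.round((proj(d,Rz@np.array(k)/1e3+[.5305,.176,z])[0]-[240,95])*6) for k in [(-12,-12,0),(12,-12,0),(0,0,96)]])
E
```

```text
6.77 [0.5283 0.1751 0.211 ] yaw 75.0 [-0.0038 -0.0013 -1.    ] err own x,y mm [-2.5 -1.8] F [-0.6 -0.4 -1.4] w mm 40.0
7.18 [0.5277 0.1748 0.2096] yaw 75.0 [-0.006  -0.0026 -1.    ] err own x,y mm [-3.1 -2.2] F [ 0.   0.1 -1.9] w mm 39.7
[ 0.0011  0.0014  0.0001  0.001   0.0007 -0.0007  0.0001]
[array([249., 276.]), array([295., 272.]), array([266.,  90.])]
```

View pics/s6.png

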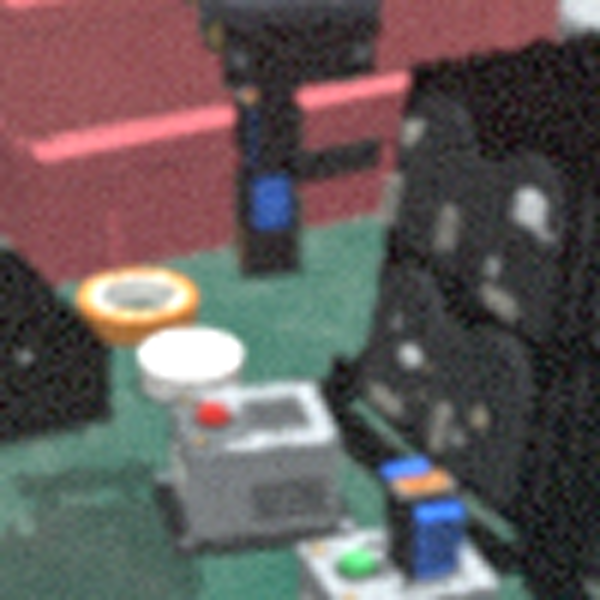

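View pics/t6.png

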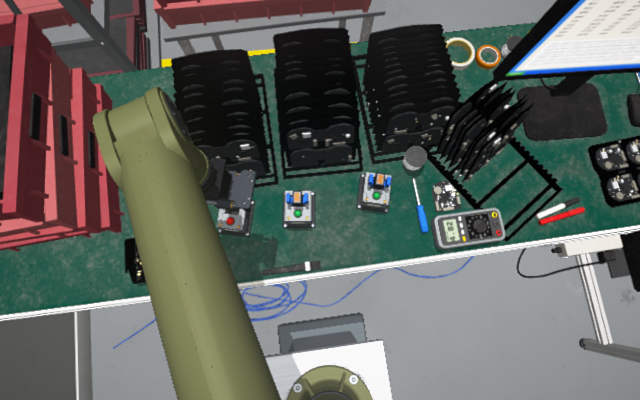

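The carrier hangs upright, with its underside at crop row about 274 (predicted 272–276), about 86 mm above the empty base. The green carriers and bystanders haven't moved and the arm is still, so I'm handing in.

```bash
python3 -c "
from bench import *
print(close_job())"
```

```text
the job is handed in; nothing more can be done
None
```

The job is handed in: I pinched both catches of the carrier under the red lens (the left-hand base, base_1) and lifted it straight out. It finished upright and still above its base. The hand-in gives no verdict, so this rests on my own checks.

**Last checks**
- **Height:** the underside is about 86 mm above the top of the base. That comes from the tool height, and the camera picture agrees.
- **Pinch:** the fingers read 39.6–40 mm, about 2 mm less than the 42 mm given for fully pinched catches. I put this down to give in the pads or an error in the reading. The catch travel itself can't be read directly.
- **Position:** the tool is about 4 mm off the base centre, tilted less than 0.5°, with joint speeds of at most 0.0014 rad/s.
- **Load:** the vertical force is between -1.4 and -1.9 N, about the weight of the carrier alone.
- **Surroundings:** in the last pictures the other two carriers are seated. The screwdriver, tin and board look where they started; I judged this by eye and did not measure it.

**Disagreements:** the scene camera alone put the base's rotation about 3.6° away from the top camera's value. I used about 15°, close to the top-camera and combined fits, and the carrier came out without jamming. The arm also drifted a few millimetres after the faster moves, which I corrected before gripping.

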